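# Unlock the hob's child bolt and slide the kettle to the cooking ring

### The arm

A 6-joint arm with a two-finger parallel gripper is mounted at the origin on the work surface. World frame = base frame: x ahead of the robot, y to its left, z up, the work surface at z = 0. Lengths are in m, angles in rad, forces in N, time in s.
With the tool pointing down it reaches from about 0.35 to 0.975 m from the base axis. Payload 4.9 kg.
Tool frame: the origin (TCP) lies midway between the tips of the shut fingers; the grasp point (between the pads) lies 19 mm behind it; z points along the fingers, y is the direction in which the jaws open and shut (so a half turn about z gives the same grasp; the last joint's range is limited). The gripper opens to 85 mm and grips with 20 to 120 N. Pads are 22 mm wide; open, the fingers measure 114 mm over their backs; the gripper's body (76 mm by 85 mm) begins 54 mm behind the grasp point. The pads swing forward as they close: fully open they stand 13 mm farther back than shut.
Start: joints at [-1.444, 0.053, 1.613, -0, 1.476, -0.119], TCP at [0.152, -0.606, 0.231] pointing down, gripper open.
Joint ranges: [-3.01, 3.01], [-1.01, 2.22], [0.06, 2.58], [-1.02, 4.17], [0.09, 2.62], [-3.14, 3.14]. Speed limits (rad/s): [2.57, 2.57, 3.14, 3.14, 3.14, 3.14].

### API

Orientations are given as a unit quaternion [w, x, y, z].
In Python, from plant import state, grab_frame, camera_params, job_done, boxes_of gives the robot as it stands.
- The arm moves only by the tool step_arm, never from a script. Its argument "steps" is a list of rows, each a list of 4 numbers: the shift along the tool's x, y, z in mm, then the turn about the tool's z in degrees. A call has 1 to 8 rows; each row shifts and turns the pose as measured when the row begins, along the tool's axes as they then stand; what a row does not reach is not made up. A row lasts 1/10 s, in which the tool goes at most 50 mm and 8.59 degrees, less where a joint would pass 70% of its speed; a pose out of reach is approached as far as the arm can. A call is refused whole if a number of a shift passes 50 or a number of a turn 8.59, either way. A call with a gripper value outside its range is refused whole. "claw" is the opening in per cent of the stroke, from 0 (shut) to 100 (fully open), set as the call begins (left out, the last holds). The fingers move at their own pace and stop on an object; the grip force is fixed at half the most. Time passes only in rows, so rows that do not move let the fingers close. It gives the time, the measured TCP pose, the force and the opening at its end, in the units of the state.
- state(): the state, without advancing time (a new reading comes with each control period).
- grab_frame(name): name is "scene" or "top"; returns (picture, depth): 480x640x3 uint8, red, green, blue; 480x640 float32, m along the optical axis (not along the pixel's ray), 0 where there is no reading.
- camera_params(name): a dict with "mtx" (3x3 intrinsics, pixels), "k1" (the pictures are not rectified: a ray, as slopes to the right and down, at radius r is drawn at 1 + k1 r^2 times it, then the intrinsics apply), "extrinsics" (4x4, takes a point from camera to world coordinates). Camera axes: x right, y down, z forward; pixel columns grow to the right and rows downward; lengths in m; the calibration is good to about 2 mm. A picture is of the moment at which its call begins. camera_params takes no time and is no camera call.
- job_done(): hands the job in, once; it reports no verdict.
Trained networks look in the newest picture that a camera, given by its name, has taken for a name from the list of things; names that differ only in an ending like _2 or _b are one class to them, and where a whole thing is asked for, a point or a joint stands for the part that bears it (a point fixed in the world has none). Each returns a list of dicts, best first, with "p" (0 to 1); they miss things now and then, are a little off and sometimes report something else, mostly with a low value. They report only what shows in the picture. A call takes as long as a camera call. They do not tell look-alikes from the thing itself.
- boxes_of(camera, label): "box" ([left, top, width, height] in pixels, round what is visible of it).
The state is a dict: "time": time; "joint_pos": joint angles; "joint_vel": joint speeds; "joint_efforts": joint torques, N m; "tool_pos": TCP position; "tool_rot": TCP orientation; "contact_force": force on the tool from outside, world axes, zero at the start; "ft_torque": the same for the moment, N m; "gripper_width": opening from 0.0 (shut) to 1.0 (fully open).
Only numpy, scipy, OpenCV 4.12 (cv2) and the standard library are available. Lean on these libraries where they do the work, as an engineer would, in place of code of your own. Each camera call takes 0.05 s, during which the arm holds its last target. There are 200 camera calls.

### The job

Turn the left dial to 4 and the right dial to 2 so that the hob's child-lock bolt is freed, draw the bolt fully back by its yellow handle, and slide the kettle across the hob, without lifting it, from the blue parking ring to the centre of the red cooking ring. Then push the bolt fully home again so the bar once more separates the two rings, leaving the dials on the code, the kettle standing upright on its ring and the jars, strainer and colander where they are.

Things in the scene. Friction and masses are not known exactly. Their poses are not given: they have to be found in the camera images.
- hob: Fixed white tray hob, 310 (x) x 410 mm, top 30 mm above the bench. Origin on the bench, 20 mm to the far side of the tray's centre; +x away from the robot (turned up to 10 degrees), +y left, z up. Near part: grey lock housing (x -172 to -27, y +-172 mm, top 58 mm above the bench) with two dials and the bolt between. Far edge: steel rail at x 123 mm, 16 mm high.
- dial_left_grip (a point): On the left dial's vertical axis (hob x -95, y 95 mm), 86 mm above the bench; x along the bar to its red half, the pointer. Black disc 72 mm wide with upright aluminium bar, 62 mm long, 14 thick, z 68 to 98 mm. White tiles with 1 to 5 pips (dice style) around its far side are the numbers: 3 straight ahead (hob +x), 2 and 1 left of it, 4 and 5 right: rising clockwise from above.
- dial_left (a joint): Left dial angle, rad, growing clockwise from above: 1 at -1.2, 2 at -0.6, 3 at 0 (pointer along hob +x), 4 at +0.6, 5 at +1.2. No clicks; stays where left (friction 0.06 N m); stops at +-1.5. The lock lets go within about 0.15 rad of the right number.
- dial_right_grip (a point): The same for the right dial (hob x -95, y -95 mm), built exactly like the left one, numbers in the same clockwise order.
- dial_right (a joint): Angle of the right dial, rad, same meaning as joint dial_left.
- bolt_grip (a point): On the bolt's yellow upright handle between the dials, 96 mm above the bench; moves with it. Handle 34 mm long (hob x), 16 mm thick (hob y), z 69 to 111 mm. It is rigid with a steel bar 16 mm square, 42 to 58 mm above the bench, along hob x between the two rings, which blocks the kettle.
- bolt (a joint): How far the bolt is drawn towards the robot (hob -x), m: 0 home (bar tip at hob x 75 mm), 0.09 fully back (bar in the housing; hard stops at both). 2 N friction, stays where left. Locked, but for a few mm of play, unless both dials are on the code, for opening and for closing.
- kettle: Squat steel kettle, 116 mm diameter, 122 mm high over the handle, about 0.4 kg; origin at the centre of its underside, +x to the spout (reaching 85 mm out), z up. It starts near the middle of the blue ring. It slides on the hob with friction.
- kettle_grip (a point): Middle of the kettle's black handle bar, 110 mm above the kettle's underside. The bar runs along the kettle's x, 90 mm long, 18 mm thick (kettle y), 24 mm high; below it 24 mm of free room down to the lid's knob.
- cook_ring (a point): Centre of the red cooking ring with dark plate, painted flat on the hob's top, 132 mm outside diameter (hob x 55, y -100 mm), where the kettle must end. Axes as the hob.
- green_jar: Bystander: green glass jar with metal lid, 76 mm diameter, 116 mm high; origin at the centre of its underside.
- baby_jar: Bystander: clear baby food jar with white lid, 60 mm diameter, 71 mm high; origin at the centre of its underside.
- strainer: Bystander: steel tea strainer, bowl 78 mm diameter, 30 mm high, with a handle reaching 140 mm out along its -y; origin under the bowl.
- colander: Bystander: orange plastic colander, 180 mm diameter, 218 mm over its ears, 75 mm high; origin at the centre of its underside.
- park_ring (a point): Centre of the blue parking ring, painted flat on the hob's top, 132 mm outside diameter (hob x 55, y 100 mm). Axes as the hob.
Not all that is in view belongs to the job. What is meant by the kettle is not pink or purple, and is the smaller of those in its own colour.

How it is judged:
On the way, in this order (a step that is already met when the one before it is completed fails the run):
1. both dials stand on the code (left 4, right 2) within 0.15 rad while the bolt is still home (value of joint dial_left between 0.45 and 0.75 rad and value of joint dial_right between -0.75 and -0.45 rad and value of joint bolt below 0.015 m), for 0.2 s.
2. the bolt is drawn back at least 80 mm, the kettle still on the parking side (value of joint bolt above 0.08 m and y of kettle in the frame of hob above 0.04 m), for 0.2 s.
3. the kettle stands within 20 mm of the cooking ring's centre (horizontal distance between kettle and cook_ring below 0.02 m and value of joint bolt above 0.05 m), for 0.2 s.
At the end, for the whole second after the job is handed in: The bolt is home (within 8 mm), the left dial on 4 and the right on 2 (within 0.2 rad), the kettle stands upright and still on the hob with its centre within 20 mm of the red ring's centre (value of joint bolt below 0.008 m and value of joint dial_left between 0.4 and 0.8 rad and value of joint dial_right between -0.8 and -0.4 rad and horizontal distance between kettle and cook_ring below 0.02 m and z of kettle in the frame of hob below 0.034 m and angle between kettle's own z axis and vertical below 0.05 rad and linear speed of kettle below 0.02 m/s); the robot touches nothing.
It fails at once if the kettle is lifted more than 12 mm off the hob (z of kettle in the frame of hob above 0.042 m).
It fails at once if the kettle is tipped more than 0.3 rad (angle between kettle's own z axis and vertical above 0.3 rad).
It fails at once if a bystander is moved more than 25 mm (distance of any of green_jar, baby_jar, strainer, colander from where it was at the start of the episode above 0.025 m).
It also fails if it takes over 72 s, if anything falls off the work surface, if the arm or the gripper's body presses on something with over 40 N, if the wrist force passes 120 N, or if a joint passes its speed limit or range.

## Working session

There is one attempt and no reset: what is moved stays moved. The work goes in short steps, Python scripts to look and compute and a tool call to move; the robot and the scene stay as the last step left them, time stands still between calls to the robot, and variables do not carry over. Pictures are saved under pics/ and viewed, about 8 in all and at most 12, crops included, and the job is handed in when it is done.

Besides the shell and the picture viewer there is one more tool, called after ">>>" as name(argument=value, ...), one argument or row to a line, values as JSON. step_arm: Moves the arm, as the interface text tells. Its arguments: {"type":"object","properties":{"steps":{"type":"array"},"claw":{"type":"number"}},"required":["steps"]}

```bash
ls; mkdir -p pics; cat > h.py <<'E'
import numpy as np, cv2
from plant import *
def rays(name,uv):
    c=camera_params(name);K=np.array(c["mtx"]);k=c["k1"]
    uv=np.atleast_2d(np.asarray(uv,float))
    p=cv2.undistortPoints(uv.reshape(-1,1,2),K,np.array([k,0,0,0.])).reshape(-1,2)
    return np.c_[p,np.ones(len(p))],np.array(c["extrinsics"])
def cloud(name,d):
    v,u=np.mgrid[:480,:640]
    r,E=rays(name,np.c_[u.ravel(),v.ravel()])
    P=(r*d.reshape(-1,1))@E[:3,:3].T+E[:3,3]
    return P.reshape(480,640,3)
def onplane(name,uv,z):
    r,E=rays(name,uv);w=r@E[:3,:3].T
    return E[:3,3]+w*((z-E[2,3])/w[:,2:3])
def save(name,img): cv2.imwrite(name,cv2.cvtColor(img,cv2.COLOR_RGB2BGR))
E
python3 - <<'E'
from h import *
for n in("scene","top"):
    p,d=grab_frame(n);save(f"pics/{n}0.png",p);np.save(f"{n}0.npy",d);np.save(f"{n}0p.npy",p)
    print(n,np.round(camera_params(n)["extrinsics"],3).tolist())
    for l in("kettle","hob","dial_left_grip","bolt_grip"):print(l,[(np.round(b["box"]).tolist(),round(b["p"],2)) for b in boxes_of(n,l)])
print(state())
E
```

```text
pics
scene [[0.483, 0.761, -0.432, 1.112], [0.875, -0.418, 0.243, -0.307], [0.005, -0.496, -0.869, 1.305], [0.0, 0.0, 0.0, 1.0]]
kettle [([200.0, 205.0, 49.0, 42.0], 0.92), ([302.0, 142.0, 64.0, 57.0], 0.89), ([432.0, 217.0, 57.0, 69.0], 0.62), ([356.0, 250.0, 42.0, 54.0], 0.58)]
hob [([238.0, 208.0, 184.0, 155.0], 0.83), ([202.0, 343.0, 36.0, 41.0], 0.38)]
dial_left_grip [([332.0, 222.0, 26.0, 28.0], 0.63)]
bolt_grip [([316.0, 247.0, 31.0, 62.0], 0.65), ([355.0, 247.0, 44.0, 53.0], 0.21)]
top [[-0.02, -0.998, 0.052, 0.457], [-1.0, 0.019, -0.016, 0.027], [0.015, -0.052, -0.999, 1.145], [0.0, 0.0, 0.0, 1.0]]
kettle [([117.0, 106.0, 94.0, 74.0], 0.94), ([247.0, 114.0, 61.0, 69.0], 0.87), ([380.0, 289.0, 55.0, 51.0], 0.8), ([203.0, 297.0, 86.0, 75.0], 0.55), ([231.0, 123.0, 186.0, 139.0], 0.39)]
hob [([234.0, 125.0, 182.0, 137.0], 0.7)]
dial_left_grip [([265.0, 210.0, 31.0, 32.0], 0.69)]
bolt_grip [([319.0, 147.0, 14.0, 70.0], 0.66)]
{'time': 0.5, 'joint_pos': array([-1.44399615e+00,  5.27098692e-02,  1.61298292e+00,  2.19879580e-05,
        1.47598720e+00, -1.19036007e-01]), 'joint_vel': array([-7.27297042e-04, -3.19162374e-04, -1.54006940e-03, -7.19943796e-06,
        1.28586260e-04,  1.44557343e-04]), 'joint_efforts': array([-4.17482433e-04, -3.93219423e+01, -3.70025682e+01, -2.09841301e-04,
        1.31920820e-03, -7.28069178e-07]), 'tool_pos': array([ 0.15208282, -0.6061626 ,  0.23124786]), 'tool_rot': array([-4.37098913e-05,  9.92455205e-01,  1.22607766e-01,  1.07749556e-05]), 'contact_force': array([ 0.3504637 , -0.03447588, -0.44840674]), 'ft_torque': array([-0.02013155, -0.02763207, -0.0258591 ]), 'gripper_width': 0.9972289221386257}
```

View pics/top0.png

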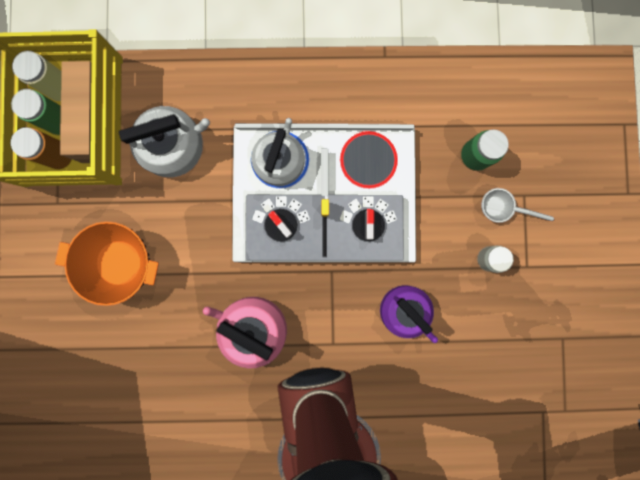

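View pics/scene0.png

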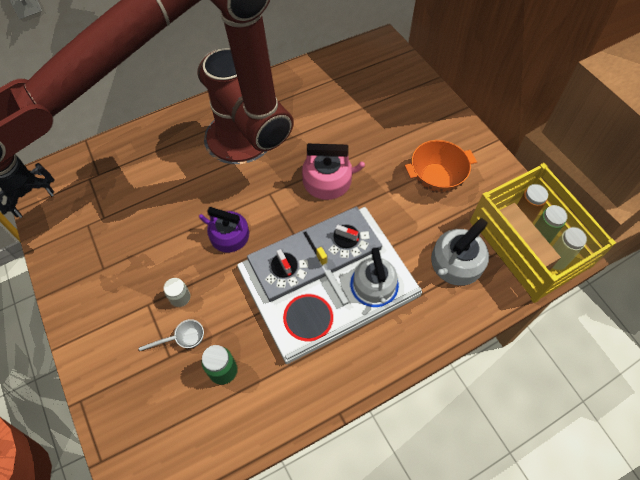

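The top picture shows the hob at about (325,193). The small grey kettle is on the blue ring (278,157) with its handle at about 70° in the image. The left dial's red half points up-left, near 2, and the right dial points straight ahead, at 3. The yellow handle is at (325,207). Next I measure these.

```bash
cat > meas.py <<'E'
from h import *
def measure(p,d,seed=None):
    P=cloud("top",d);hsv=cv2.cvtColor(p,cv2.COLOR_RGB2HSV);H,S,V=[hsv[...,i].astype(int) for i in range(3)]
    box=np.zeros(H.shape,bool);box[115:272,222:428]=1
    out={}
    # yellow handle
    m=box&(H>20)&(H<35)&(S>150)&(V>120); v,u=np.nonzero(m)
    out['yellow']=(onplane("top",[[u.mean(),v.mean()]],.111)[0],len(u),np.median(P[m],0))
    red=box&((H<6)|(H>174))&(S>140)&(V>90)
    n,l,st,ce=cv2.connectedComponentsWithStats(red.astype(np.uint8))
    for i in range(1,n):
        if st[i,4]<25: continue
        m=l==i; z=.03 if st[i,2]>40 else .098
        c=(st[i,0]+st[i,2]/2-.5,st[i,1]+st[i,3]/2-.5) if z<.05 else ce[i]
        out['red%d'%i]=(onplane("top",[c],z)[0],st[i].tolist(),np.median(P[m],0))
    return out,P
if __name__=="__main__":
    p=np.load("top0p.npy");d=np.load("top0.npy")
    o,P=measure(p,d)
    for k in o: print(k,[np.round(x,4) for x in o[k]])
    # housing top: z~.058 grey
    box=np.zeros((480,640),bool);box[115:272,222:428]=1
    for z0,nm in((.058,'housing'),(.03,'tray')):
        m=(box&(abs(P[...,2]-z0)<.008)).astype(np.uint8)
        if nm=='tray': m=(box&(P[...,2]>.018)).astype(np.uint8)
        m=cv2.morphologyEx(m,cv2.MORPH_OPEN,np.ones((3,3)))
        m=cv2.morphologyEx(m,cv2.MORPH_CLOSE,np.ones((15,15)))
        n,l,st,ce=cv2.connectedComponentsWithStats(m);i=1+st[1:,4].argmax()
        Q=P[l==i][:,:2].astype(np.float32);print(nm,cv2.minAreaRect(Q),np.median(P[l==i][:,2]))
    # kettle handle
    K=P[115:190,240:320].reshape(-1,3)
    m=(K[:,2]>.128)&(K[:,2]<.17);Q=K[m][:,:2].astype(np.float32);print('handle',cv2.minAreaRect(Q),m.sum(),np.median(K[m],0))
    for dn,(u0,u1) in(('L',(255,305)),('R',(345,395))):
        K=P[200:250,u0:u1].reshape(-1,3);m=(K[:,2]>.085)&(K[:,2]<.12);Q=K[m][:,:2].astype(np.float32);print(dn,cv2.minAreaRect(Q),m.sum(),np.median(K[m],0))
    c=cv2.resize(p[110:275,225:425],None,fx=4,fy=3.6,interpolation=cv2.INTER_CUBIC);save("pics/crop0.png",c)
E
python3 meas.py
```

```text
yellow [array([5.598e-01, 5.000e-04, 1.110e-01]), np.int64(106), array([5.603e-01, 4.000e-04, 1.116e-01])]
red1 [array([ 0.6757, -0.1022,  0.03  ]), array([341, 131,  56,  57, 486]), array([ 0.6767, -0.1021,  0.032 ])]
red2 [array([ 0.5419, -0.0952,  0.098 ]), array([367, 209,   8,  14, 104]), array([ 0.5429, -0.0946,  0.0992])]
red3 [array([0.5414, 0.1061, 0.098 ]), array([269, 211,  13,  15, 105]), array([0.5407, 0.1054, 0.0991])]
housing ((0.5725439190864563, 0.0007074922323226929), (0.34635403752326965, 0.2446020096540451), 88.85359191894531) 0.058985810914777836
tray ((0.6013697385787964, 0.00012260675430297852), (0.41143330931663513, 0.3071783483028412), 88.84510040283203) 0.05568917994148337
handle ((0.6736356019973755, 0.10122261941432953), (0.018695661798119545, 0.09038357436656952), 70.20561981201172) 457 [0.67254112 0.1003707  0.1525751 ]
L ((0.5278761386871338, 0.09643445163965225), (0.06211207062005997, 0.013779839500784874), 37.69950866699219) 195 [0.52760541 0.09527496 0.09892958]
R ((0.5235141515731812, -0.09235477447509766), (0.014159084297716618, 0.06075955182313919), 86.47663879394531) 206 [ 0.52418642 -0.09181825  0.09868044]
```

View pics/crop0.png

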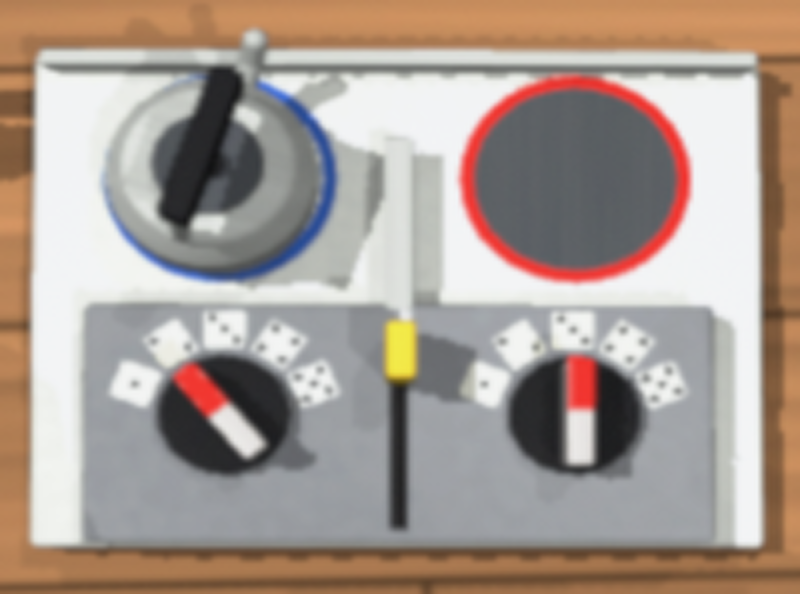

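The hob origin is at about (0.621, 0.000) with yaw -1.15°; the cooking ring, the dials and the tray agree to about 1.5 mm. The left dial is at about -0.68 rad and the right at about +0.04 rad. I'm moving to the right dial first.

>>> step_arm(
  steps=[
    [37,-31,0,0],
    [37,-31,0,0],
    [37,-31,0,0],
    [37,-31,0,0],
    [37,-31,0,0],
    [37,-31,0,0],
    [37,-31,0,0],
    [37,-31,0,0],
  ],
  claw=50,
)

```text
time: 1.3
tool_pos: [0.3836, -0.2882, 0.2314]
tool_rot: [0.002, 0.993, 0.117, 0.001]
contact_force: [-0.5, -0.3, -0.4]
gripper_width: 0.497
```

```bash
cat > go.py <<'E'
import sys
from h import *
from scipy.spatial.transform import Rotation as R
def pose():
    s=state();q=s["tool_rot"];return np.array(s["tool_pos"]),R.from_quat([q[1],q[2],q[3],q[0]]).as_matrix(),s
def plan(x,y,z,th):
    p,M,s=pose();th0=np.degrees(np.arctan2(M[1,0],M[0,0]))
    d=(M.T@(np.array([x,y,z])-p))*1e3
    print("t",round(s["time"],2),"pos",np.round(p,4),"th",round(th0,2),"tilt",round(float(M[2,2]),4),"w",round(s["gripper_width"],3),"F",np.round(s["contact_force"],1))
    print("delta",np.round(d,1),"turn",round((th0-th+180)%360-180,1))
if __name__=="__main__": plan(*map(float,sys.argv[1:5]))
E
python3 go.py .524 -.093 .14 -3.5
```

```text
t 1.3 pos [ 0.3836 -0.2882  0.2314] th 13.39 tilt -1.0 w 0.497 F [-0.5 -0.3 -0.4]
delta [ 181.6 -157.8   91.1] turn 16.9
```

>>> step_arm(
  steps=[
    [31,-27,12,0],
    [31,-27,12,0],
    [31,-27,12,0],
    [31,-27,12,0],
    [31,-27,12,0],
    [31,-27,12,0],
    [0,0,0,8.4],
    [0,0,0,8.4],
  ],
)

```text
time: 2.1
tool_pos: [0.5355, -0.0733, 0.1597]
tool_rot: [0.004, 1.0, -0.03, 0.005]
contact_force: [0.2, -0.1, 0.1]
gripper_width: 0.498
```

```bash
python3 go.py .524 -.093 .073 -3.5
```

```text
t 2.1 pos [ 0.5355 -0.0733  0.1597] th -3.41 tilt -0.9999 w 0.498 F [ 0.2 -0.1  0.1]
delta [-11.3  19.8  86.7] turn 0.1
```

>>> step_arm(
  steps=[
    [-11,20,15,0],
    [0,0,10,0],
    [0,0,0,0],
    [0,0,0,0],
  ],
)

```text
time: 2.5
tool_pos: [0.5246, -0.0916, 0.1345]
tool_rot: [0.004, 1.0, -0.03, 0.006]
contact_force: [-0.1, -0.2, -0.2]
gripper_width: 0.5
```

```bash
python3 go.py .524 -.093 .073 -3.5
```

```text
t 2.5 pos [ 0.5246 -0.0916  0.1345] th -3.41 tilt -0.9999 w 0.5 F [-0.1 -0.2 -0.2]
delta [-1.3  1.  61.5] turn 0.1
```

Aligned. Now I descend, grip the right dial bar and check.

>>> step_arm(
  steps=[
    [-1,1,20,0],
    [0,0,20,0],
    [0,0,18,0],
    [0,0,3,0],
    [0,0,0,0],
  ],
)

```text
time: 3.0
tool_pos: [0.5286, -0.093, 0.0769]
tool_rot: [0.005, 1.0, -0.029, 0.01]
contact_force: [0.3, -0.1, -0.1]
gripper_width: 0.505
```

>>> step_arm(
  steps=[
    [0,0,0,0],
    [0,0,0,0],
    [0,0,0,0],
    [0,0,0,0],
    [0,0,0,0],
    [0,0,0,0],
  ],
  claw=0,
)

```text
time: 3.6
tool_pos: [0.5299, -0.0939, 0.0794]
tool_rot: [0.005, 0.999, -0.029, 0.012]
contact_force: [0.4, -0.7, -3.3]
gripper_width: 0.143
```

```bash
python3 go.py .524 -.093 .073 33.2
```

```text
t 3.6 pos [ 0.5299 -0.0939  0.0794] th -3.33 tilt -0.9996 w 0.143 F [ 0.4 -0.7 -3.3]
delta [-6.1 -0.6  6.2] turn -36.5
```

>>> step_arm(
  steps=[
    [0,0,0,0],
    [-6,-1,3,0],
    [0,0,0,0],
    [0,0,0,0],
  ],
  claw=35,
)

```text
time: 4.0
tool_pos: [0.5247, -0.0921, 0.0777]
tool_rot: [0.005, 0.999, -0.029, 0.013]
contact_force: [-0.3, 0.6, 0.2]
gripper_width: 0.35
```

```bash
python3 go.py .524 -.093 .073 33.2
```

```text
t 4.0 pos [ 0.5247 -0.0921  0.0777] th -3.34 tilt -0.9996 w 0.35 F [-0.3  0.6  0.2]
delta [-0.7  0.9  4.7] turn -36.5
```

>>> step_arm(
  steps=[
    [-1,1,2,0],
    [0,0,0,0],
    [0,0,0,0],
    [0,0,0,0],
    [0,0,0,-8],
    [0,0,0,-8],
    [0,0,0,-8],
    [0,0,0,-4],
  ],
  claw=0,
)

```text
time: 4.8
tool_pos: [0.5237, -0.0929, 0.0762]
tool_rot: [0.007, 0.975, 0.222, 0.012]
contact_force: [-1.2, -1.5, 0.2]
gripper_width: 0.151
```

```bash
python3 go.py .524 -.093 .073 33.2
```

```text
t 4.8 pos [ 0.5237 -0.0929  0.0762] th 25.63 tilt -0.9996 w 0.151 F [-1.2 -1.5  0.2]
delta [0.1 0.1 3.2] turn -7.6
```

>>> step_arm(
  steps=[
    [0,0,0,-7.5],
    [0,0,0,0],
    [0,0,0,0],
  ],
)

```text
time: 5.1
tool_pos: [0.5236, -0.0927, 0.0762]
tool_rot: [0.007, 0.958, 0.285, 0.011]
contact_force: [-0.2, -1.1, -0.1]
gripper_width: 0.15
```

```bash
python3 go.py .524 -.093 .073 33.2
```

```text
t 5.1 pos [ 0.5236 -0.0927  0.0762] th 33.19 tilt -0.9996 w 0.15 F [-0.2 -1.1 -0.1]
delta [0.1 0.4 3.2] turn -0.0
```

>>> step_arm(
  steps=[
    [0,0,0,0],
    [0,0,0,0],
    [0,0,-25,0],
    [0,0,-25,0],
    [0,0,-20,0],
    [0,0,0,-4],
    [0,0,0,0],
  ],
  claw=50,
)

```text
time: 5.8
tool_pos: [0.5213, -0.0909, 0.1477]
tool_rot: [0.007, 0.949, 0.316, 0.011]
contact_force: [-0.4, -0.4, -0.1]
gripper_width: 0.499
```

```bash
python3 go.py .528 .097 .14 37.7
```

```text
t 5.8 pos [ 0.5213 -0.0909  0.1477] th 36.9 tilt -0.9997 w 0.499 F [-0.4 -0.4 -0.1]
delta [ 118.1 -146.4    6.7] turn -0.8
```

>>> step_arm(
  steps=[
    [22,-27,0,0],
    [22,-27,0,0],
    [22,-27,0,0],
    [22,-27,0,0],
    [20,-24,0,0],
    [0,0,0,0],
    [0,0,0,0],
  ],
)

```text
time: 6.5
tool_pos: [0.5288, 0.0852, 0.1446]
tool_rot: [0.007, 0.951, 0.309, 0.01]
contact_force: [-0.2, -0.4, 0.2]
gripper_width: 0.497
```

```bash
python3 go.py .528 .097 .076 37.7
```

```text
t 6.5 pos [0.5288 0.0852 0.1446] th 35.97 tilt -0.9997 w 0.497 F [-0.2 -0.4  0.2]
delta [  5.2 -11.4  68.5] turn -1.7
```

>>> step_arm(
  steps=[
    [5,-11,0,0],
    [0,0,0,-1.7],
    [0,0,20,0],
    [0,0,15,0],
    [0,0,0,0],
    [0,0,0,0],
  ],
)

```text
time: 7.1
tool_pos: [0.5273, 0.0944, 0.1081]
tool_rot: [0.007, 0.947, 0.322, 0.01]
contact_force: [-0.6, 0.2, 0.8]
gripper_width: 0.498
```

```bash
python3 go.py .528 .097 .076 37.7
```

```text
t 7.1 pos [0.5273 0.0944 0.1081] th 37.56 tilt -0.9997 w 0.498 F [-0.6  0.2  0.8]
delta [ 1.7 -2.3 32.1] turn -0.1
```

>>> step_arm(
  steps=[
    [2,-2,10,0],
    [0,0,14,0],
    [0,0,6,0],
    [0,0,0,0],
    [0,0,0,0],
  ],
  claw=45,
)

```text
time: 7.6
tool_pos: [0.5292, 0.0968, 0.0765]
tool_rot: [0.008, 0.947, 0.322, 0.01]
contact_force: [-0.9, 0.0, 0.7]
gripper_width: 0.446
```

```bash
python3 go.py .528 .097 .076 -35.5
```

```text
t 7.6 pos [0.5292 0.0968 0.0765] th 37.53 tilt -0.9997 w 0.446 F [-0.9  0.   0.7]
delta [-0.8 -0.9  0.4] turn 73.0
```

>>> step_arm(
  steps=[
    [-1,-1,0,0],
    [0,0,0,0],
    [0,0,0,0],
    [0,0,0,0],
    [0,0,0,8],
    [0,0,0,8],
    [0,0,0,8],
    [0,0,0,4],
  ],
  claw=0,
)

```text
time: 8.4
tool_pos: [0.5278, 0.0965, 0.0769]
tool_rot: [0.005, 0.997, 0.074, 0.012]
contact_force: [0.0, 0.6, -1.3]
gripper_width: 0.153
```

```bash
python3 go.py .528 .097 .076 -35.5
```

```text
t 8.4 pos [0.5278 0.0965 0.0769] th 8.46 tilt -0.9996 w 0.153 F [ 0.   0.6 -1.3]
delta [ 0.2 -0.5  0.9] turn 44.0
```

>>> step_arm(
  steps=[
    [0,0,0,8],
    [0,0,0,8],
    [0,0,0,8],
    [0,0,0,8],
    [0,0,0,6],
    [0,0,0,4],
    [0,0,0,0],
    [0,0,0,0],
  ],
)

```text
time: 9.2
tool_pos: [0.5274, 0.0953, 0.0769]
tool_rot: [0.002, 0.953, -0.302, 0.013]
contact_force: [1.4, 0.8, -1.9]
gripper_width: 0.146
```

```bash
python3 go.py .528 .097 .076 -35.5
```

```text
t 9.2 pos [0.5274 0.0953 0.0769] th -35.15 tilt -0.9997 w 0.146 F [ 1.4  0.8 -1.9]
delta [-0.5 -1.8  0.9] turn 0.3
```

>>> step_arm(
  steps=[
    [0,0,0,0],
    [0,0,0,0],
    [0,0,-25,0],
    [0,0,-25,0],
    [0,0,-20,0],
    [0,0,0,-8.5],
    [0,0,0,-8.5],
    [0,0,0,-8.5],
  ],
  claw=50,
)

```text
time: 10.0
tool_pos: [0.5271, 0.0959, 0.1522]
tool_rot: [0.005, 0.997, -0.077, 0.015]
contact_force: [0.3, -0.6, 0.1]
gripper_width: 0.504
```

```bash
python3 go.py .5598 .0003 .15 -1.15
```

```text
t 10.0 pos [0.5271 0.0959 0.1522] th -8.86 tilt -0.9995 w 0.504 F [ 0.3 -0.6  0.1]
delta [46.9 89.3  4.4] turn -7.7
```

>>> step_arm(
  steps=[
    [16,30,0,0],
    [16,30,0,0],
    [14,24,0,0],
    [0,0,0,-7.7],
    [0,0,0,0],
    [0,0,0,0],
  ],
)

```text
time: 10.6
tool_pos: [0.5625, 0.0026, 0.1572]
tool_rot: [0.007, 1.0, -0.006, 0.017]
contact_force: [-0.4, 0.0, -0.2]
gripper_width: 0.503
```

```bash
python3 go.py .5598 .0003 .077 -1.15; python3 - <<'E'
from meas import *
p,d=grab_frame("top");save("pics/top1.png",p)
o,P=measure(p,d)
for k in o: print(k,[np.round(x,4) for x in o[k]])
p,d=grab_frame("scene");save("pics/sc1.png",cv2.resize(p[190:350,230:430],None,fx=3.75,fy=3.75,interpolation=cv2.INTER_CUBIC))
E
```

```text
t 10.6 pos [0.5625 0.0026 0.1572] th -0.65 tilt -0.9993 w 0.503 F [-0.4  0.  -0.2]
delta [-5.4  1.2 80.1] turn 0.5
yellow [array([nan, nan, nan]), np.int64(0), array([nan, nan, nan])]
red1 [array([ 0.6776, -0.0548,  0.03  ]), array([ 299,  131,   98,   56, 1050]), array([ 0.5812, -0.0149,  0.466 ])]
red2 [array([0.658 , 0.0639, 0.098 ]), array([289, 157,  10,  12,  85]), array([0.5868, 0.0505, 0.4703])]
red3 [array([ 0.6345, -0.0805,  0.098 ]), array([357, 164,  11,  19, 131]), array([ 0.5712, -0.0423,  0.4734])]
red4 [array([0.6392, 0.0648, 0.098 ]), array([289, 169,   9,   6,  25]), array([0.5732, 0.0504, 0.4771])]
red16 [array([ 0.5777, -0.0042,  0.03  ]), array([300, 195,  53,  17, 455]), array([0.5305, 0.0078, 0.469 ])]
red28 [array([ 0.5348, -0.0879,  0.098 ]), array([362, 213,  10,  12,  63]), array([ 0.5305, -0.0877,  0.0999])]
red54 [array([0.4393, 0.0672, 0.098 ]), array([287, 253,  16,  19,  76]), array([0.4447, 0.0518, 0.496 ])]
red59 [array([0.4442, 0.0118, 0.098 ]), array([313, 258,  16,  12,  93]), array([0.4492, 0.017 , 0.503 ])]
red63 [array([ 0.4343, -0.0212,  0.098 ]), array([327, 261,  22,  11,  77]), array([ 0.4424, -0.0023,  0.5007])]meas.py:8: RuntimeWarning: Mean of empty slice.
  out['yellow']=(onplane("top",[[u.mean(),v.mean()]],.111)[0],len(u),np.median(P[m],0))
  ret = ret.dtype.type(ret / rcount)
  return _methods._mean(a, axis=axis, dtype=dtype,
  ret = um.true_divide(
```

View pics/sc1.png

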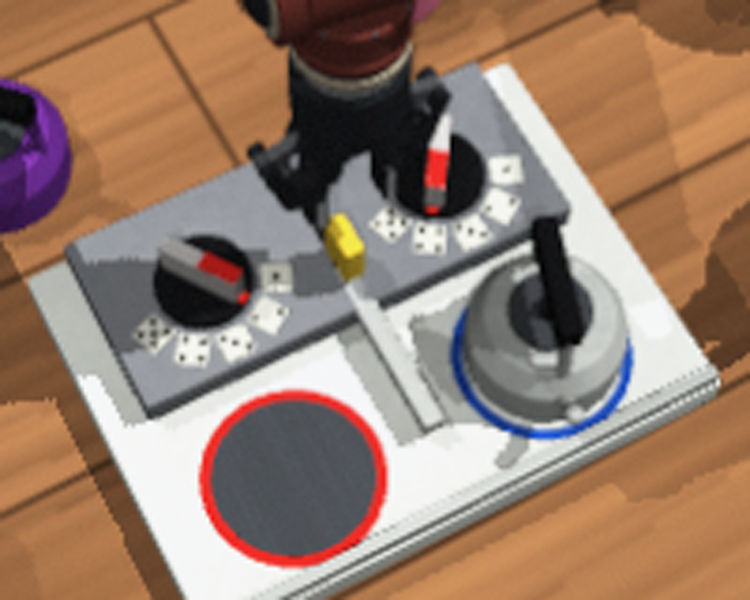

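The scene crop shows the left dial (435,180) pointing at the 4 tile and the right dial (225,275) at the 2 tile; the bolt is still home. Now I grip the bolt handle.

>>> step_arm(
  steps=[
    [-4,1,20,0],
    [0,0,20,0],
    [-1,0,20,0],
    [0,0,14,0],
    [0,0,0,0],
    [0,0,0,0],
  ],
)

```text
time: 11.3
tool_pos: [0.5605, 0.004, 0.0825]
tool_rot: [0.007, 1.0, -0.006, 0.019]
contact_force: [0.2, 0.2, -0.0]
gripper_width: 0.5
```

```bash
python3 go.py .5598 .0003 .079 -1.15
```

```text
t 11.3 pos [0.5605 0.004  0.0825] th -0.63 tilt -0.9992 w 0.5 F [ 0.2  0.2 -0. ]
delta [-0.8  3.7  3.5] turn 0.5
```

>>> step_arm(
  steps=[
    [0,4,2,0.5],
    [0,0,0,0],
    [0,0,0,0],
    [0,0,0,0],
    [0,0,0,0],
    [0,0,0,0],
  ],
  claw=0,
)

```text
time: 11.9
tool_pos: [0.5615, 0.0005, 0.0822]
tool_rot: [0.006, 1.0, -0.011, 0.02]
contact_force: [1.1, -0.1, -3.0]
gripper_width: 0.179
```

>>> step_arm(
  steps=[
    [-10,0,0,0],
    [-14,0,-0.5,0],
    [-14,0,-0.5,0],
    [-14,0,-0.5,0],
  ],
)

```text
time: 12.3
tool_pos: [0.5089, 0.0015, 0.0821]
tool_rot: [0.006, 1.0, -0.011, 0.022]
contact_force: [1.7, -0.1, -2.4]
gripper_width: 0.177
```

```bash
python3 go.py .4698 .0021 .079 -1.15
```

```text
t 12.3 pos [0.5089 0.0015 0.0821] th -1.2 tilt -0.9989 w 0.177 F [ 1.7 -0.1 -2.4]
delta [-39.2   0.2   1.4] turn -0.0
```

>>> step_arm(
  steps=[
    [-14,0,-0.5,0],
    [-14,0,-0.5,0],
    [-8,0,0,0],
    [-5,0,0,0],
    [-3,0,0,0],
    [0,0,0,0],
  ],
)

```text
time: 12.9
tool_pos: [0.4717, 0.0023, 0.0824]
tool_rot: [0.006, 0.999, -0.012, 0.041]
contact_force: [-1.6, -0.0, -0.0]
gripper_width: 0.177
```

```bash
python3 go.py .4698 .0021 .079 -1.15
```

```text
t 12.9 pos [0.4717 0.0023 0.0824] th -1.31 tilt -0.9966 w 0.177 F [-1.6 -0.  -0. ]
delta [-2.2  0.2  3.3] turn -0.2
```

>>> step_arm(
  steps=[
    [0,0,0,0],
    [0,0,0,0],
    [0,0,-30,0],
    [0,0,-40,0],
    [0,0,-40,0],
    [0,0,0,8.5],
    [0,0,0,8.5],
    [0,0,0,0],
  ],
  claw=50,
)

```text
time: 13.7
tool_pos: [0.4615, 0.0027, 0.2001]
tool_rot: [0.002, 0.986, -0.163, 0.042]
contact_force: [-0.3, 0.9, -0.1]
gripper_width: 0.499
```

```bash
python3 go.py .6736 .1012 .19 -19.8; python3 - <<'E'
from h import *
p,d=grab_frame("scene");P=cloud("scene",d);hsv=cv2.cvtColor(p,cv2.COLOR_RGB2HSV)
m=(hsv[...,0]>20)&(hsv[...,0]<35)&(hsv[...,1]>150)&(hsv[...,2]>120);m[:,:280]=0;m[:,370:]=0;m[:200]=0;m[320:]=0
print(m.sum(),np.percentile(P[m],[5,50,95],axis=0).round(4))
E
```

```text
t 13.7 pos [0.4615 0.0027 0.2001] th -18.78 tilt -0.9964 w 0.499 F [-0.3  0.9 -0.1]
delta [ 167.6 -161.3   26. ] turn 1.0
91 [[ 0.4569 -0.0036  0.0793]
 [ 0.4762  0.0029  0.1072]
 [ 0.4876  0.0093  0.1126]]
```

The bolt handle is now at x≈0.471, so it has been drawn about 89 mm. Now to the kettle.

>>> step_arm(
  steps=[
    [27,-26,3,0],
    [27,-26,3,0],
    [27,-26,3,0],
    [27,-26,3,0],
    [27,-26,3,0],
    [25,-23,3,0],
    [0,0,0,1],
    [0,0,0,0],
  ],
)

```text
time: 14.55
tool_pos: [0.666, 0.101, 0.1888]
tool_rot: [0.004, 0.987, -0.159, 0.037]
contact_force: [0.9, 0.6, -0.9]
gripper_width: 0.502
```

```bash
python3 go.py .6736 .1012 .122 -19.8
```

```text
t 14.55 pos [0.666  0.101  0.1888] th -18.31 tilt -0.9972 w 0.502 F [ 0.9  0.6 -0.9]
delta [ 2.1 -2.4 67.2] turn 1.5
```

>>> step_arm(
  steps=[
    [2,-2,20,0],
    [0,0,20,1.5],
    [0,0,14,0],
    [0,0,0,0],
    [0,0,0,0],
  ],
)

```text
time: 15.05
tool_pos: [0.6691, 0.099, 0.1341]
tool_rot: [0.005, 0.985, -0.169, 0.037]
contact_force: [-0.2, -0.5, 0.5]
gripper_width: 0.501
```

```bash
python3 go.py .6736 .1012 .122 -19.8
```

```text
t 15.05 pos [0.6691 0.099  0.1341] th -19.53 tilt -0.9973 w 0.501 F [-0.2 -0.5  0.5]
delta [ 2.6 -3.6 12.3] turn 0.3
```

>>> step_arm(
  steps=[
    [3,-4,5,0],
    [0,0,4,0],
    [0,0,0,0],
  ],
)

```text
time: 15.35
tool_pos: [0.6751, 0.1016, 0.1275]
tool_rot: [0.004, 0.985, -0.169, 0.039]
contact_force: [-0.3, -0.4, -0.0]
gripper_width: 0.498
```

>>> step_arm(
  steps=[
    [0,0,0,0],
    [0,0,0,0],
    [0,0,0,0],
    [0,0,0,0],
    [0,0,0,0],
  ],
  claw=0,
)

```text
time: 15.85
tool_pos: [0.6754, 0.1014, 0.1281]
tool_rot: [0.004, 0.985, -0.169, 0.039]
contact_force: [0.2, -0.2, -0.3]
gripper_width: 0.2
```

```bash
python3 go.py .675 -.1010 .1255 -19.8
```

```text
t 15.85 pos [0.6754 0.1014 0.1281] th -19.47 tilt -0.9969 w 0.2 F [ 0.2 -0.2 -0.3]
delta [ 66.7 191.    7. ] turn 0.3
```

>>> step_arm(
  steps=[
    [3,8,0.2,0],
    [6.5,18,0.4,0],
    [6.5,18,0.4,0],
    [6.5,18,0.4,0],
  ],
)

```text
time: 16.25
tool_pos: [0.6758, 0.0364, 0.128]
tool_rot: [0.003, 0.985, -0.166, 0.039]
contact_force: [0.5, -0.2, -2.3]
gripper_width: 0.194
```

```bash
python3 go.py .6768 -.1013 .1281 -19.5
```

```text
t 16.25 pos [0.6758 0.0364 0.128 ] th -19.19 tilt -0.997 w 0.194 F [ 0.5 -0.2 -2.3]
delta [ 46.1 129.7   2.5] turn 0.3
```

>>> step_arm(
  steps=[
    [6.5,18,0.4,0],
    [6.5,18,0.4,0],
    [6.5,18,0.4,0],
    [6.5,18,0.4,0],
    [6.5,18,0.4,0],
    [4,12,0.2,0],
    [0,0,0,0],
  ],
)

```text
time: 16.95
tool_pos: [0.6765, -0.0787, 0.1289]
tool_rot: [0.0, 0.985, -0.168, 0.039]
contact_force: [0.2, -0.3, -2.6]
gripper_width: 0.197
```

```bash
python3 go.py .6768 -.1013 .1281 -19.5
```

```text
t 16.95 pos [ 0.6765 -0.0787  0.1289] th -19.36 tilt -0.997 w 0.197 F [ 0.2 -0.3 -2.6]
delta [ 7.7 21.2  1.1] turn 0.1
```

>>> step_arm(
  steps=[
    [4,11,0.3,0],
    [4,10,0.5,0],
    [0,0,0,0],
    [0,0,0,0],
  ],
)

```text
time: 17.35
tool_pos: [0.6771, -0.1015, 0.1285]
tool_rot: [-0.0, 0.985, -0.167, 0.039]
contact_force: [0.3, 2.7, 0.4]
gripper_width: 0.194
```

```bash
python3 go.py .6768 -.1013 .1281 -19.5
```

```text
t 17.35 pos [ 0.6771 -0.1015  0.1285] th -19.33 tilt -0.997 w 0.194 F [0.3 2.7 0.4]
delta [-0.3 -0.1  0.4] turn 0.2
```

Arrived. Next I release, lift, and back away towards the bolt.

>>> step_arm(
  steps=[
    [0,0,0,0],
    [0,0,0,0],
    [0,0,0,0],
    [0,0,-15,0],
    [0,0,-30,0],
    [0,0,-20,0],
    [0,0,0,-8.5],
    [0,0,0,-8.5],
  ],
  claw=50,
)

```text
time: 18.15
tool_pos: [0.6723, -0.0999, 0.2008]
tool_rot: [0.007, 0.999, -0.015, 0.039]
contact_force: [-0.3, 0.4, 0.1]
gripper_width: 0.496
```

```bash
python3 go.py .471 .0025 .17 -1.15
```

```text
t 18.15 pos [ 0.6723 -0.0999  0.2008] th -1.73 tilt -0.9968 w 0.496 F [-0.3  0.4  0.1]
delta [-206.1  -96.4   13.3] turn -0.6
```

>>> step_arm(
  steps=[
    [-34,-16,0,0],
    [-34,-16,0,0],
    [-34,-16,0,0],
    [-34,-16,0,0],
    [-34,-16,0,0],
    [-30,-14,0,0],
    [0,0,0,0],
    [0,0,0,0],
  ],
)

```text
time: 18.95
tool_pos: [0.4727, 0.0021, 0.1934]
tool_rot: [0.009, 0.999, -0.014, 0.048]
contact_force: [0.3, -0.7, 0.4]
gripper_width: 0.498
```

```bash
python3 go.py .471 .0025 .081 -1.15; python3 - <<'E'
from h import *
p,d=grab_frame("top");P=cloud("top",d);save("pics/top2.png",cv2.resize(p[100:280,210:440],None,fx=3.3,fy=3.3))
K=P[115:200,325:420].reshape(-1,3);m=(K[:,2]>.128)&(K[:,2]<.17)
print('handle',cv2.minAreaRect(K[m][:,:2].astype(np.float32)),m.sum(),np.median(K[m],0))
p,d=grab_frame("scene");P=cloud("scene",d);hsv=cv2.cvtColor(p,cv2.COLOR_RGB2HSV)
m=(hsv[...,0]>20)&(hsv[...,0]<35)&(hsv[...,1]>150)&(hsv[...,2]>120);m[:,:280]=0;m[:,370:]=0;m[:200]=0;m[320:]=0
print(m.sum(),np.percentile(P[m],[5,50,95],axis=0).round(4))
E
```

```text
t 18.95 pos [0.4727 0.0021 0.1934] th -1.53 tilt -0.9953 w 0.498 F [ 0.3 -0.7  0.4]
delta [-12.5  -2.2 111.7] turn -0.4
handle ((0.675969123840332, -0.09934483468532562), (0.018195541575551033, 0.09098748117685318), 70.67964935302734) 424 [ 0.6741158  -0.0981048   0.15274477]
90 [[ 0.4569 -0.0037  0.0783]
 [ 0.4763  0.0024  0.1078]
 [ 0.4871  0.0099  0.114 ]]
```

View pics/top2.png

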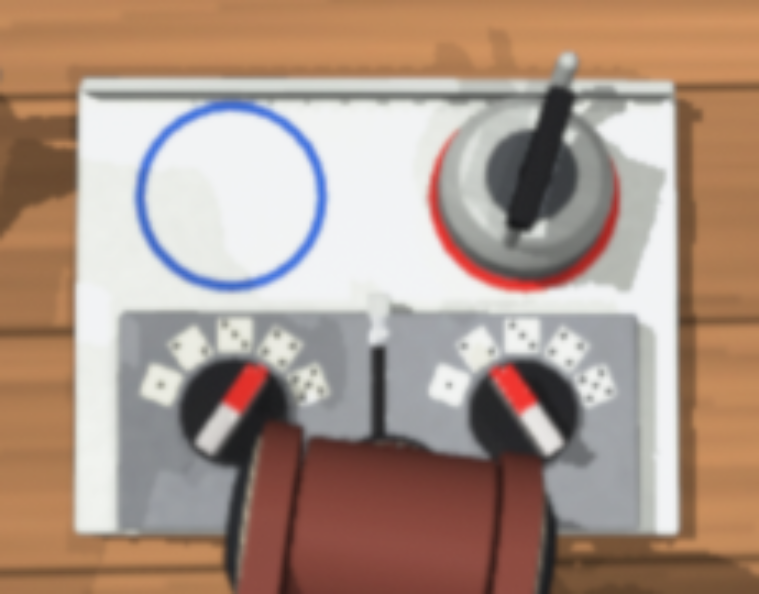

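The kettle is on the red ring, 2–3 mm from its centre, and the dials are on 4 and 2. The bar is withdrawn (bar tip at (378,320)). Now I descend onto the bolt handle.

>>> step_arm(
  steps=[
    [-12,-2,25,0],
    [0,0,30,0],
    [0,0,30,0],
    [0,0,20,0],
    [0,0,0,0],
    [0,0,0,0],
  ],
)

```text
time: 19.65
tool_pos: [0.4798, -0.0016, 0.09]
tool_rot: [0.01, 0.999, -0.016, 0.051]
contact_force: [-0.5, 0.2, 0.4]
gripper_width: 0.498
```

```bash
python3 go.py .471 .0025 .084 -1.15
```

```text
t 19.65 pos [ 0.4798 -0.0016  0.09  ] th -1.78 tilt -0.9945 w 0.498 F [-0.5  0.2  0.4]
delta [-9.5 -3.9  5. ] turn -0.6
```

>>> step_arm(
  steps=[
    [-9,-4,4,-0.6],
    [0,0,0,0],
    [0,0,0,0],
  ],
)

```text
time: 19.95
tool_pos: [0.4733, 0.0023, 0.0883]
tool_rot: [0.01, 0.998, -0.011, 0.054]
contact_force: [-0.3, 0.1, 0.0]
gripper_width: 0.503
```

>>> step_arm(
  steps=[
    [0,0,0,0],
    [0,0,0,0],
    [0,0,0,0],
    [0,0,0,0],
    [0,0,0,0],
  ],
  claw=0,
)

```text
time: 20.45
tool_pos: [0.4741, 0.0022, 0.09]
tool_rot: [0.01, 0.998, -0.011, 0.056]
contact_force: [-0.8, -1.8, -0.3]
gripper_width: 0.175
```

>>> step_arm(
  steps=[
    [10,0,1,0],
    [14,0,1.5,0],
    [14,0,1.5,0],
    [14,0,1.5,0],
  ],
)

```text
time: 20.85
tool_pos: [0.5274, 0.0012, 0.09]
tool_rot: [0.01, 0.998, -0.011, 0.054]
contact_force: [-2.4, -0.6, 3.0]
gripper_width: 0.173
```

```bash
python3 go.py .5600 .0005 .0835 -1.15
```

```text
t 20.85 pos [0.5274 0.0012 0.09  ] th -1.17 tilt -0.9941 w 0.173 F [-2.4 -0.6  3. ]
delta [31.8 -0.2 10. ] turn -0.0
```

>>> step_arm(
  steps=[
    [14,0,1.5,0],
    [10,0,1,0],
    [6,0,0.6,0],
    [4,0,0.4,0],
    [4,0,0.4,0],
    [3,0,0.3,0],
    [0,0,0,0],
  ],
)

```text
time: 21.55
tool_pos: [0.5637, 0.0005, 0.09]
tool_rot: [0.01, 0.999, -0.01, 0.039]
contact_force: [2.0, -0.9, -4.5]
gripper_width: 0.173
```

```bash
python3 go.py .5640 .0005 .09 -1.15
```

```text
t 21.55 pos [5.637e-01 5.000e-04 9.000e-02] th -1.14 tilt -0.9967 w 0.173 F [ 2.  -0.9 -4.5]
delta [ 0.3 -0.1  0. ] turn 0.0
```

Travel is 89.6 mm and the tool tilted back at the stop, so the bolt should be home. I release, retreat upwards and to the side, and check.

>>> step_arm(
  steps=[
    [0,0,0,0],
    [0,0,0,0],
    [0,0,0,0],
    [0,0,-30,0],
    [0,0,-45,0],
    [0,0,-45,0],
    [0,0,-30,0],
    [0,0,0,0],
  ],
  claw=50,
)

```text
time: 22.35
tool_pos: [0.551, 0.0038, 0.2428]
tool_rot: [0.01, 0.999, -0.01, 0.038]
contact_force: [-0.0, -0.5, 0.2]
gripper_width: 0.499
```

>>> step_arm(
  steps=[
    [-20,45,0,0],
    [-20,45,0,0],
    [-20,45,0,0],
    [-20,45,0,0],
    [-20,45,0,0],
    [-20,45,0,0],
    [0,45,0,0],
    [0,0,0,0],
  ],
)

```text
time: 23.15
tool_pos: [0.4219, -0.3158, 0.234]
tool_rot: [0.01, 0.999, -0.007, 0.038]
contact_force: [-0.5, 0.4, -0.6]
gripper_width: 0.498
```

```bash
python3 - <<'E'
from meas import *
for k in range(2):
    p,d=grab_frame("top");o,P=measure(p,d)
for k in o: print(k,[np.round(x,4) for x in o[k]])
save("pics/top3.png",p)
K=P[115:200,325:420].reshape(-1,3);m=(K[:,2]>.128)&(K[:,2]<.17)
print('handle',cv2.minAreaRect(K[m][:,:2].astype(np.float32)),np.median(K[m],0))
for dn,(u0,u1) in(('L',(255,305)),('R',(345,395))):
    K=P[200:250,u0:u1].reshape(-1,3);m=(K[:,2]>.085)&(K[:,2]<.12);Q=K[m][:,:2].astype(np.float32);print(dn,cv2.minAreaRect(Q),m.sum())
s=state();print(s["time"],s["tool_pos"],s["contact_force"])
E
```

```text
yellow [array([5.60e-01, 5.00e-04, 1.11e-01]), np.int64(107), array([5.602e-01, 5.000e-04, 1.116e-01])]
red2 [array([ 0.6541, -0.1005,  0.03  ]), array([340, 150,  57,  38, 235]), array([ 0.6314, -0.0924,  0.032 ])]
red3 [array([0.5428, 0.0869, 0.098 ]), array([277, 210,  14,  15, 110]), array([0.5424, 0.0866, 0.0988])]
red4 [array([ 0.5395, -0.0851,  0.098 ]), array([359, 210,  14,  15, 104]), array([ 0.5393, -0.0855,  0.0991])]
handle ((0.6762403845787048, -0.09940022230148315), (0.018105920404195786, 0.09194044023752213), 70.73989868164062) [ 0.67408831 -0.09810147  0.15254334]
L ((0.5278019905090332, 0.09656824916601181), (0.014128533191978931, 0.0611024871468544), 54.36800003051758) 206
R ((0.5241364240646362, -0.09319989383220673), (0.06118921935558319, 0.014517749659717083), 33.06444549560547) 211
23.25 [ 0.42254118 -0.31218764  0.23369163] [ 0.27668669  0.09790773 -0.27222204]
```

View pics/top3.png

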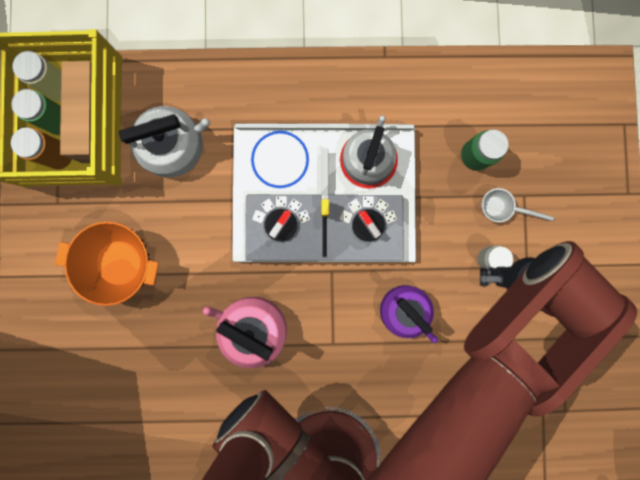

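```bash
python3 -c "
from plant import *
print(job_done())"
```

```text
the job is handed in; nothing more can be done
None
```

I handed the job in at about 23 s, with every step done in order: both dials set, bolt drawn back, kettle slid across, bolt pushed home. The hand-in gave no verdict.

I turned the right dial to 2 and the left to 4, drew the bolt about 89 mm back, and slid the kettle by its handle without lifting it. Then I pushed the bolt home and backed the arm away.

| Last check, from the top camera | Result |
|---|---|
| Left dial | about +0.60 rad |
| Right dial | about -0.60 rad |
| Bolt handle | within 0.5 mm of its starting position, so home |
| Kettle | upright (handle top 152 mm above the bench), 2–3 mm from the red ring's centre |
| Jars, strainer and colander | look unmoved (judged by eye only) |
| Gripper | open, touching nothing, high above the bench |

One thing did not go as planned. The tool tilted by up to about 6° over the run, jumping most when the bolt met its back stop. I corrected the moves for it and saw no harm from it.

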